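Put the vial away in the drawer that is not locked

ROBOT

A 6-joint arm with a two-finger parallel gripper is mounted at the origin on a cart in front of the work surface, level with it; the furniture and walls round the work are solid. World frame = base frame: x ahead of the robot, y to its left, z up, the work surface at z = 0. Lengths are in m, angles in rad, forces in N, time in s.
With the tool pointing down it reaches from about 0.3 to 0.775 m from the base axis. Payload 14.6 kg.
Tool frame: the origin (TCP) lies midway between the tips of the shut fingers; the grasp point (between the pads) lies 19 mm behind it; z points along the fingers, y is the direction in which the jaws open and shut (so a half turn about z gives the same grasp; the last joint's range is limited). The gripper opens to 94 mm and grips with 3 to 60 N. Pads are 16 mm wide; open, the fingers measure 119 mm over their backs; the gripper's body (75 mm by 177 mm) begins 78 mm behind the grasp point.
Start: joints at [-1.388, 0.3, 1.521, -0, 1.321, -0.067], TCP at [0.136, -0.533, 0.205] pointing down, gripper open.
Joint ranges: [-3.03, 3.03], [-0.79, 2.21], [0.23, 2.52], [-1.04, 4.18], [0, 3.07], [-2.55, 2.55]. Speed limits (rad/s): [2.22, 2.22, 2.57, 3.14, 3.14, 3.14].

INTERFACE

Orientations are given as a rotation vector (axis times angle).
In Python, from rig import r gives the robot as it stands.
- The arm moves only by the shell command python3 -m creep 'ROWS'. ROWS is JSON, a list of rows, each a list of 3 entries, a list of its own where there are three numbers: the shift along the tool's x, y, z in mm, then the turn, a rotation vector about the tool's x, y, z in rad, then the finger opening in mm, from 0 to 94. In form: [[[x, y, z], [wx, wy, wz], claw], ...]. A call has 1 to 20 rows; each row is the pose to reach, as a shift and turn from the pose measured when the call began, along the tool's axes at that moment; what a row does not reach only later rows make up. A row lasts 1/8 s, in which the tool goes at most 62.5 mm and 10.7 degrees, less where a joint would pass 70% of its speed; a pose out of reach is approached as far as the arm can. A call with a gripper value outside its range is refused whole. The fingers move at their own pace and stop on an object; the grip force is fixed at half the most. Time passes only in rows, so rows that repeat a pose let the fingers close. It gives the time, the measured TCP pose, the force and the opening at its end, in the units of the state.
- r.get_state(): the state, without advancing time (a new reading comes with each control period).
- r.camera(name): name is "side" or "top"; returns (picture, depth): 480x640x3 uint8, blue, green, red; 480x640 float32, m along the optical axis (not along the pixel's ray), 0 where there is no reading.
- r.get_calibration(name): a dict with "K" (3x3 intrinsics, pixels), "world_to_cam" (4x4, takes a point from world to camera coordinates). Camera axes: x right, y down, z forward; pixel columns grow to the right and rows downward; lengths in m; the calibration is good to about 2 mm. A picture is of the moment at which its call begins. get_calibration takes no time and is no camera call.
- r.close_job(): hands the job in, once; it reports no verdict.
Trained networks look in the newest picture that a camera, given by its name, has taken for a name from the list of things; names that differ only in an ending like _2 or _b are one class to them, and where a whole thing is asked for, a point or a joint stands for the part that bears it (a point fixed in the world has none). Each returns a list of dicts, best first, with "score" (0 to 1); they miss things now and then, are a little off and sometimes report something else, mostly with a low value. They report only what shows in the picture. A call takes as long as a camera call. They do not tell look-alikes from the thing itself.
- r.recognise(camera, label): "position" ([row, column] in pixels, amid what is visible of it).
The state is a dict: "t": time; "joints": joint angles; "qd": joint speeds; "tau": joint torques, N m; "tool_pos": TCP position; "orientation": TCP orientation; "ft_force": force on the tool from outside, world axes, zero at the start; "wrist_torque": the same for the moment, N m; "finger_gap": finger opening in m.
Only numpy, scipy, OpenCV 4.12 (cv2) and the standard library are available. Lean on these libraries where they do the work, as an engineer would, in place of code of your own. Each camera call takes 0.05 s, during which the arm holds its last target.

TASK

One of the two drawers of the bench cabinet is locked and looks just like the other: find the drawer that opens, and pull it almost fully out. Stand the red-capped vial upright in the round pocket inside that drawer, let go, and shut the drawer fully without slamming it. The cabinet must not be dragged or shoved along the table; leave the black-capped vials where they stand.

Things in the scene. Friction and masses are not known exactly. Their poses are not given: they have to be found in the camera images.
- cabinet_top (a point): centre of the top of a low grey cabinet with two white drawer fronts side by side, 210 mm deep (x), 270 mm wide (y), 84 mm high; its front looks along its own -x, towards the robot, turned by up to 9 degrees. It stands on rubber feet and creeps over the table when pulled or pushed along x with more than about 20 N. Exactly one of its drawers opens; which one is locked differs from time to time and cannot be seen
- drawer_left (a joint): how far the left drawer (left/right as seen from the robot) is out, m: 0 shut, 0.13 full travel. It slides straight out of the cabinet's front, along the cabinet's -x axis, takes about 2 to 3 N when it is not locked and stays where it is left. If it is the locked one it stops hard after about 3 mm
- drawer_right (a joint): how far the right drawer (left/right as seen from the robot) is out, m: 0 shut, 0.13 full travel. It slides straight out of the cabinet's front, along the cabinet's -x axis, takes about 2 to 3 N when it is not locked and stays where it is left. If it is the locked one it stops hard after about 3 mm
- handle_left (a point): middle of the left drawer's bar handle: a level steel bar 10 mm thick and 70 mm long, parallel to the cabinet's front, its centre line 66 mm above the table and 40 mm in front of the drawer's front face. It moves with the drawer
- handle_right (a point): middle of the right drawer's bar handle: a level steel bar 10 mm thick and 70 mm long, parallel to the cabinet's front, its centre line 66 mm above the table and 40 mm in front of the drawer's front face. It moves with the drawer
- pocket_left (a point): centre of the floor of the round pocket in the blue rack of the left drawer, 15 mm above the table; the pocket is 30 mm wide and 12 mm deep, its mouth is 27 mm above the table. It lies 114 mm behind the handle bar (56 mm behind the drawer's inner front) and moves with the drawer. The tray is 100 mm wide inside, its side walls reach 52 mm and its front 80 mm above the table
- pocket_right (a point): centre of the floor of the round pocket in the blue rack of the right drawer, 15 mm above the table; the pocket is 30 mm wide and 12 mm deep, its mouth is 27 mm above the table. It lies 114 mm behind the handle bar (56 mm behind the drawer's inner front) and moves with the drawer. The tray is 100 mm wide inside, its side walls reach 52 mm and its front 80 mm above the table
- vial_red: the glass vial with the red screw cap, 25 mm in diameter, 48 mm tall (body to 37 mm, cap above), about 22 g, standing upright on the table; origin at the centre of its underside, z up. Standing in a pocket it clears the cabinet's opening by 13 mm
- vial_black_1: a like vial with a black cap, 25 mm in diameter, 48 mm tall, which stays where it is; origin at the centre of its underside
- vial_black_2: a like vial with a black cap, 25 mm in diameter, 48 mm tall, which stays where it is; origin at the centre of its underside
Mind the look-alikes: they are no part of the job. Leave any blue or turquoise look-alike of the vial_red alone.

How it is judged:
On the way, in this order (a step that is already met when the one before it is completed fails the run):
1. a drawer is pulled out by at least 90 mm (value of joint any of drawer_left, drawer_right above 0.09 m), for 0.2 s.
2. the red-capped vial stands upright in the pocket of the open drawer and is let go (((distance between vial_red and pocket_left below 0.007 m and angle between vial_red's own z axis and vertical below 0.2 rad and value of joint drawer_left above 0.06 m) or (distance between vial_red and pocket_right below 0.007 m and angle between vial_red's own z axis and vertical below 0.2 rad and value of joint drawer_right above 0.06 m)) and contact force between the fingers and vial_red below 0.05 N), for 0.3 s.
At the end, for the whole second after the job is handed in: The red-capped vial stands at rest, upright (within 0.2 rad), on the floor of a drawer's pocket (origin within 7 mm of the pocket's centre), and both drawers are shut to within 5 mm (((distance between vial_red and pocket_left below 0.007 m and angle between vial_red's own z axis and vertical below 0.2 rad) or (distance between vial_red and pocket_right below 0.007 m and angle between vial_red's own z axis and vertical below 0.2 rad)) and value of joint each of drawer_left, drawer_right below 0.005 m and linear speed of vial_red below 0.02 m/s); the robot touches nothing.
It fails at once if the cabinet is dragged or pushed more than 8 mm (distance of cabinet_top from where it was at the start of the episode above 0.008 m).
It fails at once if a drawer is slammed (shuts faster than 0.4 m/s) (velocity of joint any of drawer_left, drawer_right below -0.4 m/s).
It fails at once if a black-capped vial is moved more than 20 mm or tipped (distance of any of vial_black_1, vial_black_2 from where it was at the start of the episode above 0.02 m or angle between any of vial_black_1, vial_black_2's own z axis and vertical above 0.5 rad).
It also fails if it takes over 72 s, if anything falls off the work surface, if the arm or the gripper's body presses on something with over 40 N, if the wrist force passes 120 N, or if a joint passes its speed limit or range.

## Working session

There is one attempt and no reset: what is moved stays moved. The work goes in short steps, Python scripts to look and compute and a shell command to move; the robot and the scene stay as the last step left them, time stands still between calls to the robot, and variables do not carry over. Pictures are saved under pics/ and viewed, and the job is handed in when it is done.

```bash
ls; mkdir -p pics; python3 - <<'E'
from rig import r
import cv2,numpy as np
s=r.get_state();print(s)
for n in("top","side"):
    p,d=r.camera(n);cv2.imwrite(f"pics/{n}0.png",p);np.save(f"{n}0.npy",d)
    c=r.get_calibration(n);print(n,c["K"],c["world_to_cam"])
E
```

```text
pics
{'t': 0.0, 'joints': array([-1.38759578e+00,  3.00493071e-01,  1.52158344e+00, -1.45001047e-05,
        1.32068954e+00, -6.65825315e-02]), 'qd': array([-0.00121193,  0.00024448, -0.00054117, -0.00039104,  0.0007128 ,
        0.00253519]), 'tau': array([ 3.90468820e-03, -5.31803226e+01, -3.52733839e+01,  7.09769432e-02,
        2.43294309e-02, -9.81603193e-05]), 'tool_pos': array([ 0.13591152, -0.53267249,  0.20487328]), 'orientation': array([-3.11596120e+00, -3.91198930e-01,  1.29391069e-04]), 'ft_force': array([-0.84655459,  0.40999011,  0.13039006]), 'wrist_torque': array([ 0.00889799, -0.04327987,  0.01420896]), 'finger_gap': 0.09401148585250649}
top [[598.62227267   0.         321.47029822]
 [  0.         598.62227267 243.17030556]
 [  0.           0.           1.        ]] [[ 0.01637727 -0.99952482  0.02611361  0.05156244]
 [-0.98549276 -0.02054877 -0.16846887  0.59811994]
 [ 0.16892542 -0.02297572 -0.98536101  1.05169144]
 [ 0.          0.          0.          1.        ]]
side [[499.30411911   0.         322.22970899]
 [  0.         499.30411911 230.97966201]
 [  0.           0.           1.        ]] [[-0.98901334 -0.14584425 -0.02412591  0.62038793]
 [-0.02774201  0.34342078 -0.93877183  0.08169462]
 [ 0.14519982 -0.92778856 -0.34369375  0.90673301]
 [ 0.          0.          0.          1.        ]]
```

View pics/top0.png

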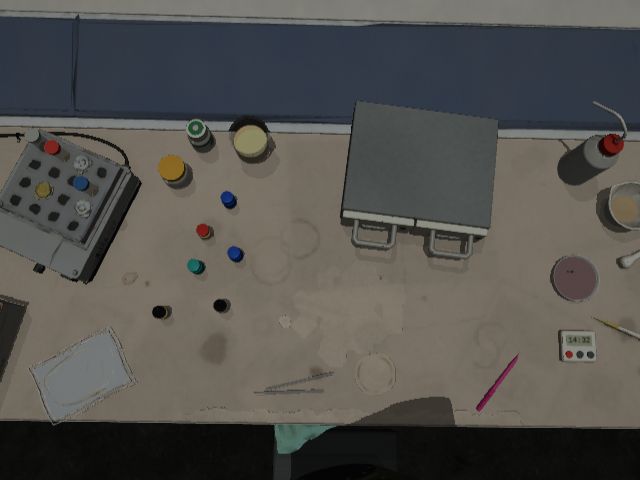

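View pics/side0.png

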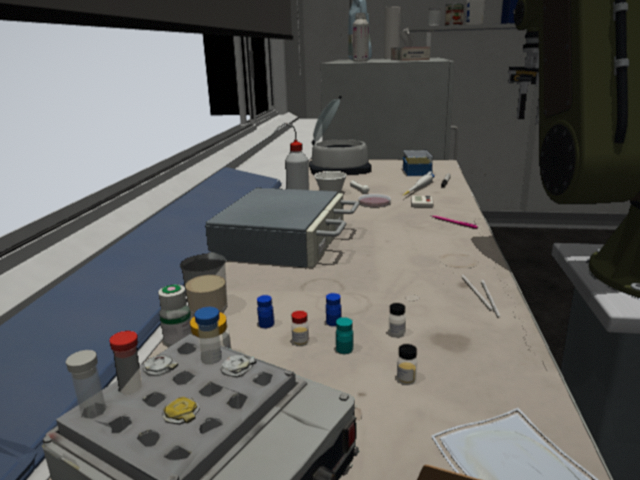

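The top view shows the cabinet at (420,170) with handles near (374,240) and (451,250).

Things that could pass for the red-capped vial:
- Red cap on the bench: top (204,231), side (300,328).
- Red-capped tube in the shaker rack: top (51,147), side (125,345).
- Red bottle cap: top (611,145).
- Blue look-alikes at (229,200) and (235,254), and a turquoise one at (195,266).

I choose (204,231), and will check it in a close crop.

```bash
cat > h.py <<'E'
from rig import r
import numpy as np,cv2
def ray(n,u,v):
    c=r.get_calibration(n);K=np.array(c["K"]);T=np.array(c["world_to_cam"])
    R=T[:3,:3];o=-R.T@T[:3,3];d=R.T@np.linalg.solve(K,[u,v,1.]);return o,d
def atz(n,u,v,z):
    o,d=ray(n,u,v);return o+d*(z-o[2])/d[2]
def dep(n,u,v,D):
    o,d=ray(n,u,v);return o+d*D[int(round(v)),int(round(u))]
def proj(n,P):
    c=r.get_calibration(n);K=np.array(c["K"]);T=np.array(c["world_to_cam"])
    p=K@(T[:3,:3]@np.array(P)+T[:3,3]);return p[:2]/p[2]
def cloud(n,D):
    c=r.get_calibration(n);K=np.array(c["K"]);T=np.array(c["world_to_cam"])
    v,u=np.mgrid[:480,:640];P=np.stack([(u-K[0,2])/K[0,0]*D,(v-K[1,2])/K[1,1]*D,D],-1)
    return (P-T[:3,3])@T[:3,:3]
E
python3 - <<'E'
from h import *
p=cv2.imread("pics/top0.png");d=np.load("top0.npy");s=cv2.imread("pics/side0.png")
W=cloud("top",d)
a=cv2.resize(p[170:330,130:270],None,fx=3,fy=3,interpolation=2);b=cv2.resize(s[270:400,240:430],None,fx=2,fy=2,interpolation=2)
im=np.zeros((480,800,3),np.uint8);im[:480,:420]=a;im[:260,420:800]=b
cv2.imwrite("pics/crop.png",im)
cv2.imwrite("pics/cab.png",cv2.resize(p[90:270,330:510],None,fx=3.2,fy=3.2,interpolation=2))
# red centroid
hsv=cv2.cvtColor(p,cv2.COLOR_BGR2HSV)
m=((hsv[...,0]<8)|(hsv[...,0]>172))&(hsv[...,1]>140)&(hsv[...,2]>60)
n,l,st,c=cv2.connectedComponentsWithStats(m.astype(np.uint8))
for i in range(1,n):
    if st[i,4]>15:print(c[i],st[i],np.nanmedian(W[l==i],0))
for u,v in[(204,231),(160,312),(221,305),(229,200),(235,254),(195,266)]:print((u,v),atz("top",u,v,.048),dep("top",u,v,d))
# cabinet top points
mm=(abs(W[...,2]-.084)<.006)&(W[...,0]>.4)&(np.arange(640)[None]>330)&(np.arange(640)[None]<510)
P=W[mm][:,:2];print(mm.sum(),W[mm][:,2].mean());print(cv2.minAreaRect((P*1000).astype(np.float32)))
print(cv2.boxPoints(cv2.minAreaRect((P*1000).astype(np.float32))))
# handles
for lo,hi in((345,402),(425,480)):
    q=np.zeros((480,640),bool);q[234:262,lo:hi]=1
    q&=(abs(W[...,2]-.069)<.012)
    P=W[q];print(q.sum(),P.min(0),P.max(0),P.mean(0))
for h in["handle_left","handle_right","vial_red","cabinet_top"]:
    print(h,r.recognise("top",h)[:2])
E
```

```text
[612.90661479 143.75875486] [604 134  20  19 257] [ 0.75958985 -0.43049464  0.16519109]
[ 51.0375 146.55  ] [ 44 140  15  14 160] [0.7365106  0.52628908 0.15117023]
[202.14049587 229.47107438] [196 224  13  12 121] [0.61883246 0.28295378 0.04635204]
[568.87878788 353.93939394] [566 351   7   7  33] [ 0.40343928 -0.40052268  0.01841531]
(204, 231) [0.61562942 0.27927597 0.048     ] [0.6163789  0.27997636 0.04401728]
(160, 312) [0.46597922 0.35059548 0.048     ] [0.46603426 0.35085807 0.04691233]
(221, 305) [0.48048041 0.24206228 0.048     ] [0.48038209 0.24184443 0.04953799]
(229, 200) [0.67524971 0.23592019 0.048     ] [0.67573792 0.23619343 0.04599085]
(235, 254) [0.57399287 0.22067842 0.048     ] [0.57363111 0.22038404 0.05041324]
(195, 266) [0.55041578 0.29239077 0.048     ] [0.55123426 0.29359025 0.04161691]
16853 0.08368951289209825
((859.320556640625, -131.40623474121094), (270.6931457519531, 470.9215393066406), 83.27762603759766)
[[ 609.63513  -238.2596  ]
 [1077.3191   -293.385   ]
 [1109.006     -24.552872]
 [ 641.322      30.57254 ]]
302 [ 0.58747634 -0.07113331  0.06310025] [0.61366476 0.00792633 0.07532956] [ 0.59750361 -0.03293479  0.06939277]
469 [ 0.57073467 -0.22673882  0.05707435] [ 0.61815665 -0.130936    0.08060597] [ 0.59131569 -0.17637212  0.06929547]
handle_left [{'position': [222.9, 373.3], 'score': 0.68}]
handle_right [{'position': [235.8, 448.7], 'score': 0.76}, {'position': [227.8, 374.6], 'score': 0.75}]
vial_red [{'position': [269.1, 195.5], 'score': 0.73}, {'position': [202.7, 228.4], 'score': 0.7}]
cabinet_top [{'position': [176.0, 420.6], 'score': 0.97}]
```

View pics/crop.png

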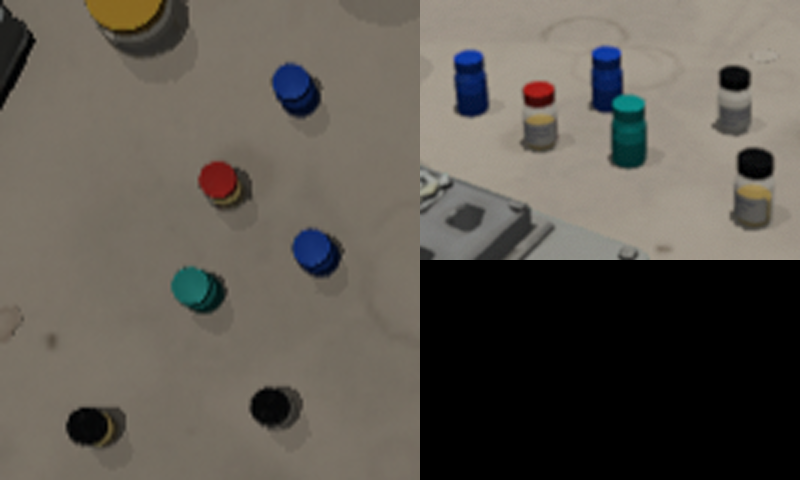

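View pics/cab.png

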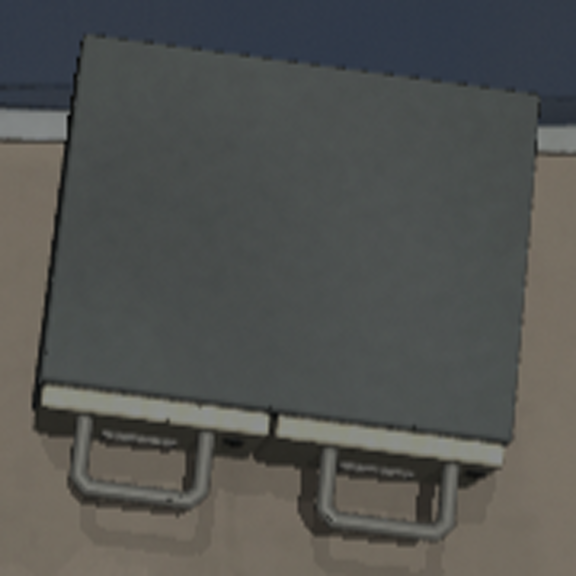

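The close crop confirms it: the chosen vial has a red cap on a clear body with yellowish contents, like the black-capped ones. The blue and turquoise ones are single-coloured decoys. Next I'll pin down the cabinet yaw and the handles.

```bash
python3 - <<'E'
from h import *
d=np.load("top0.npy");W=cloud("top",d)
c=lambda x,y:(330+(x+.5)/3.2-.5,90+(y+.5)/3.2-.5)
C=[atz("top",*c(*q),.084)for q in[(85,36),(538,98),(511,443),(40,384)]]
for a in C:print(a.round(4))
L=lambda i,j:np.linalg.norm(C[i]-C[j])
print(L(0,1),L(1,2),L(2,3),L(3,0))
for i,j in((1,0),(2,3)):v=C[i]-C[j];print("wid",np.degrees(np.arctan2(v[0],-v[1])))
for i,j in((0,3),(1,2)):v=C[i]-C[j];print("dep",np.degrees(np.arctan2(v[1],v[0])))
print("ctr",np.mean(C,0))
for nm,q in(("L",(140,493)),("R",(388,525))):print(nm,atz("top",*c(*q),.071))
# fit top plane rect with depth limited to cabinet
yaw=np.radians(-7);ex=np.array([np.cos(yaw),np.sin(yaw)]);ey=np.array([-ex[1],ex[0]])
for lo,hi in((352,398),(428,476)):
    q=np.zeros((480,640),bool);q[232:265,lo:hi]=1
    q&=(abs(W[...,2]-.069)<.010)
    P=W[q];x=P[:,:2]@ex;y=P[:,:2]@ey
    b=x<x.min()+.012
    print(b.sum(),P[b].mean(0),P[b].max(0)[2],y[b].min(),y[b].max(), np.polyfit(P[b][:,1],P[b][:,0],1))
print("red",atz("top",202.5,230,.048),atz("side",300,318,.048))
E
```

```text
[0.8612 0.0032 0.084 ]
[ 0.8303 -0.2612  0.084 ]
[ 0.6251 -0.239   0.084 ]
[0.6533 0.0272 0.084 ]
0.2662008857994767 0.20636569879178596 0.2676672315451274 0.2093271097078558
wid -6.667168066688907
wid -6.031721468994018
dep -6.588020359767588
dep -6.184330200127095
ctr [ 0.74248989 -0.11746053  0.084     ]
L [ 0.59442311 -0.0308104   0.071     ]
R [ 0.57898922 -0.17145525  0.071     ]
226 [ 0.59453187 -0.02918068  0.06936272] 0.07532956067330324 0.004559768853846273 0.08149295269576567 [0.11299332 0.59782909]
235 [ 0.57886364 -0.16870957  0.06956296] 0.07617447581649484 -0.13676351182086668 -0.05834822753980998 [0.11399415 0.59809554]
red [0.61744353 0.28211623 0.048     ] [0.61359984 0.29907772 0.048     ]
```

```bash
cat >> h.py <<'E'
from scipy.spatial.transform import Rotation as Ro
def go(x,y,z,phi=np.pi/2-np.radians(6.4)):
    s=r.get_state();R=Ro.from_rotvec(s["orientation"])
    T=Ro.from_matrix(np.array([[np.cos(phi),np.sin(phi),0],[np.sin(phi),-np.cos(phi),0],[0,0,-1]]))
    sh=R.inv().apply(np.array([x,y,z])-s["tool_pos"])*1000;w=(R.inv()*T).as_rotvec()
    print("t",round(s["t"],2),"tcp",s["tool_pos"].round(4),"f",s["ft_force"].round(2),"gap",round(s["finger_gap"]*1000,1));print("shift",sh.round(1),"turn",w.round(3))
E
python3 - <<'E'
from h import *
go(.5944,-.030,.13)
s=cv2.imread("pics/side0.png");hsv=cv2.cvtColor(s,cv2.COLOR_BGR2HSV)
D=np.load("side0.npy");W=cloud("side",D)
m=((hsv[...,0]<8)|(hsv[...,0]>172))&(hsv[...,1]>140);m[:,:270]=0;m[:,350:]=0;m[:290]=0
v,u=np.nonzero(m);print(u.min(),u.max(),v.min(),v.max(),u.mean(),v.mean())
print(np.median(W[m],0),proj("side",(.6174,.2821,.048)),proj("side",(.6174,.2821,.037)))
E
```

```text
t 0.3 tcp [ 0.1359 -0.5329  0.2053] f [-0.13 -0.   -1.44] gap 94.1
shift [ 568.6 -373.9   75.4] turn [-0.    -0.    -1.209]
292 349 311 446 305.85 333.43888888888887
[0.6150857  0.29397352 0.04757087] [299.61312094 311.89744175] [299.91510555 318.6157037 ]
```

```bash
python3 -m creep '[[[50,-31,0],[0,0,-0.11],40],[[100,-62,0],[0,0,-0.22],30],[[150,-93,0],[0,0,-0.33],30],[[200,-124,0],[0,0,-0.44],30],[[250,-155,0],[0,0,-0.55],30],[[300,-190,0],[0,0,-0.66],30],[[350,-225,0],[0,0,-0.77],30],[[400,-260,0],[0,0,-0.88],30],[[450,-292,0],[0,0,-0.99],30],[[500,-325,0],[0,0,-1.1],30],[[550,-360,0],[0,0,-1.209],30],[[569,-374,40],[0,0,-1.209],30],[[569,-374,75],[0,0,-1.209],30],[[569,-374,75],[0,0,-1.209],30],[[569,-374,75],[0,0,-1.209],30]]'; python3 -c "
from h import *
go(.5944,-.03,.047)
p,d=r.camera('top');cv2.imwrite('pics/a1.png',cv2.resize(p[60:340,250:530],None,fx=2,fy=2))"
```

```text
t: 2.17
tool_pos: [0.5954, -0.0301, 0.1321]
orientation: [2.342, 2.092, 0.002]
ft_force: [0.3, -0.7, 0.1]
finger_gap: 0.0299
t 2.17 tcp [ 0.5954 -0.0301  0.1321] f [ 0.3  -0.71  0.05] gap 29.9
shift [-0.  -1.1 85.1] turn [ 0.002 -0.    -0.001]
```

View pics/a1.png

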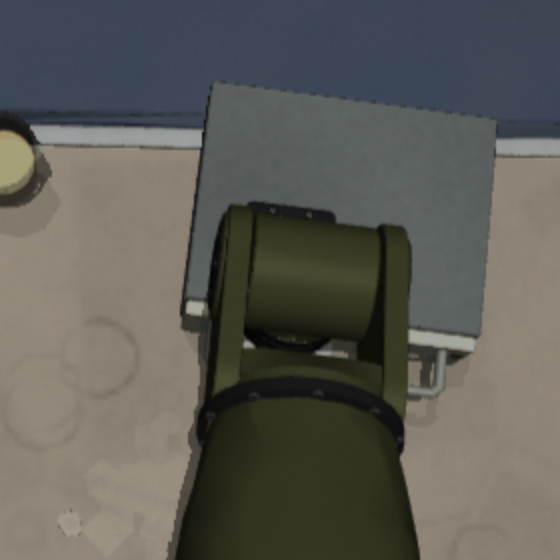

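The arm hides the left handle, and the cabinet stands as it did before. Now descending, watching the force.

```bash
python3 -m creep '[[[0,-1,25],[0,0,0],32],[[0,-1,50],[0,0,0],32],[[0,-1,70],[0,0,0],32],[[0,-1,85],[0,0,0],32],[[0,-1,85],[0,0,0],32]]'; python3 -m creep '[[[0,0,0],[0,0,0],24],[[0,0,0],[0,0,0],18],[[0,0,0],[0,0,0],14],[[0,0,0],[0,0,0],14]]'
```

```text
t: 2.85
tool_pos: [0.5947, -0.0302, 0.0474]
orientation: [2.342, 2.092, 0.003]
ft_force: [-1.2, 0.1, -0.4]
finger_gap: 0.0317
t: 3.35
tool_pos: [0.5948, -0.0302, 0.0476]
orientation: [2.342, 2.092, 0.003]
ft_force: [1.3, -0.9, -0.6]
finger_gap: 0.0141
```

```bash
python3 -m creep '[[[0,-1.5,0],[0,0,0],14],[[0,-3,0],[0,0,0],14],[[0,-4,0],[0,0,0],14],[[0,-4.5,0],[0,0,0],14]]';python3 -m creep '[[[0,-1,0],[0,0,0],14],[[0,-2,0],[0,0,0],14]]'
```

```text
t: 3.85
tool_pos: [0.5904, -0.0297, 0.0476]
orientation: [2.342, 2.091, 0.003]
ft_force: [2.1, 0.4, -1.0]
finger_gap: 0.014
t: 4.1
tool_pos: [0.5884, -0.0295, 0.0476]
orientation: [2.342, 2.091, 0.004]
ft_force: [1.8, 0.0, -0.9]
finger_gap: 0.0139
```

```bash
python3 -m creep '[[[0,-1,0],[0,0,0],14],[[0,-2,0],[0,0,0],14]]';python3 -m creep '[[[0,-1,0],[0,0,0],14],[[0,-2,0],[0,0,0],14]]'
```

```text
t: 4.35
tool_pos: [0.5864, -0.0292, 0.0477]
orientation: [2.342, 2.091, 0.004]
ft_force: [2.3, 0.0, -1.2]
finger_gap: 0.0139
t: 4.6
tool_pos: [0.5843, -0.029, 0.0477]
orientation: [2.342, 2.091, 0.004]
ft_force: [1.7, -0.4, -0.3]
finger_gap: 0.014
```

The left drawer slides at about 2 N well past the 3 mm stop, so it is the open one. Pulling it further.

```bash
python3 -m creep '[[[0,-6,0],[0,0,0],14],[[0,-14,0],[0,0,0],14],[[0,-24,0],[0,0,0],14],[[0,-34,0],[0,0,0],14],[[0,-44,0],[0,0,0],14],[[0,-54,0],[0,0,0],14],[[0,-64,0],[0,0,0],14],[[0,-74,0],[0,0,0],14],[[0,-84,0],[0,0,0],14],[[0,-93,0],[0,0,0],14],[[0,-101,0],[0,0,0],14],[[0,-107,0],[0,0,0],14],[[0,-111,0],[0,0,0],14],[[0,-112,0],[0,0,0],14],[[0,-112,0],[0,0,0],14]]'
```

```text
t: 6.48
tool_pos: [0.4728, -0.0164, 0.0472]
orientation: [2.342, 2.092, 0.003]
ft_force: [-0.0, 0.1, 0.5]
finger_gap: 0.0137
```

```bash
python3 -m creep '[[[0,0,0],[0,0,0],32],[[0,0,0],[0,0,0],32],[[0,0,-30],[0,0,0],32],[[0,0,-80],[0,0,0],45],[[0,0,-110],[0,0,0],50],[[50,0,-110],[0,0,0],50],[[110,0,-110],[0,0,0],50],[[170,0,-110],[0,0,0],50],[[230,0,-110],[0,0,0],50],[[260,60,-110],[0,0,0],50],[[265,100,-110],[0,0,0],50],[[265,100,-110],[0,0,0],50]]'; python3 - <<'E'
from h import *
p,d=r.camera('top');cv2.imwrite('pics/a2.png',cv2.resize(p[80:380,120:520],None,fx=2,fy=2));np.save("top2.npy",d);cv2.imwrite("top2raw.png",p)
p,d=r.camera('side');cv2.imwrite('pics/s2.png',p)
go(.6174,.2821,.13)
E
```

```text
t: 7.98
tool_pos: [0.603, 0.2355, 0.1557]
orientation: [2.343, 2.092, 0.0]
ft_force: [-0.9, -0.4, -0.7]
finger_gap: 0.0502
t 8.07 tcp [0.6013 0.2355 0.1568] f [-0.65 -0.42  0.54] gap 50.2
shift [48.1 10.7 26.8] turn [ 0.001  0.    -0.001]
```

View pics/a2.png

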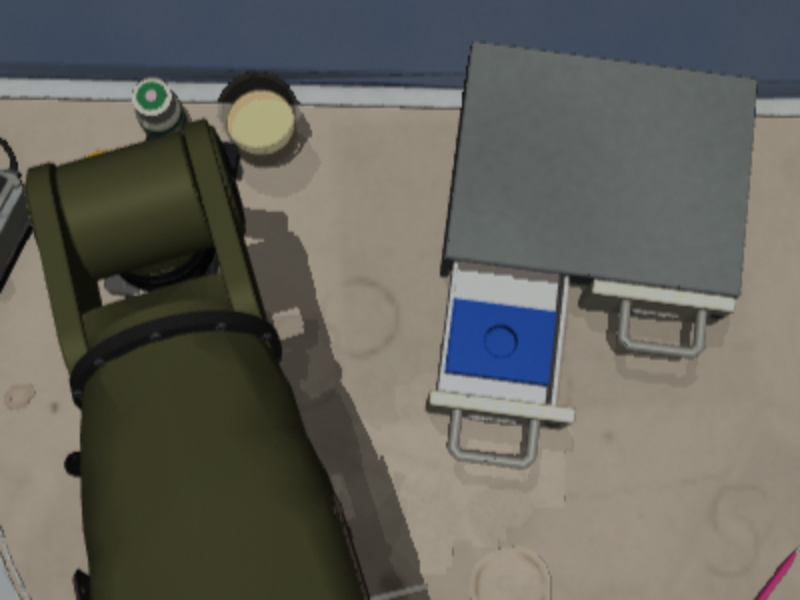

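View pics/s2.png

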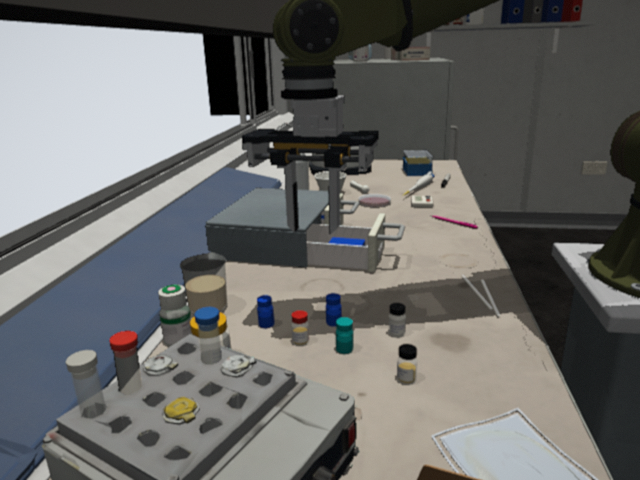

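The left drawer is out with its pocket at crop (501,341), and the gripper is near the vials with nothing disturbed. Next: the pocket position, and obstacles around the red vial.

```bash
python3 - <<'E'
from h import *
c=lambda x,y:(120+(x+.5)/2-.5,80+(y+.5)/2-.5)
p=cv2.imread("top2raw.png");d=np.load("top2.npy")
cv2.imwrite("pics/pk.png",cv2.resize(p[220:320,330:420],None,fx=6,fy=6,interpolation=2))
print("pocket",atz("top",*c(501,341),.027),"bar",atz("top",*c(493.5,461),.071))
W=cloud("top",np.load("top0.npy"))
m=(W[...,2]>.09)&(W[...,0]>.45)&(W[...,0]<.78)&(W[...,1]>.15)&(W[...,1]<.42)
n,l,st,cc=cv2.connectedComponentsWithStats(m.astype(np.uint8))
for i in range(1,n):
    if st[i,4]>10:print(st[i],W[l==i].min(0),W[l==i].max(0))
E
```

```text
pocket [ 0.58942543 -0.02979363  0.027     ] bar [ 0.47438797 -0.01873159  0.071     ]
```

View pics/pk.png

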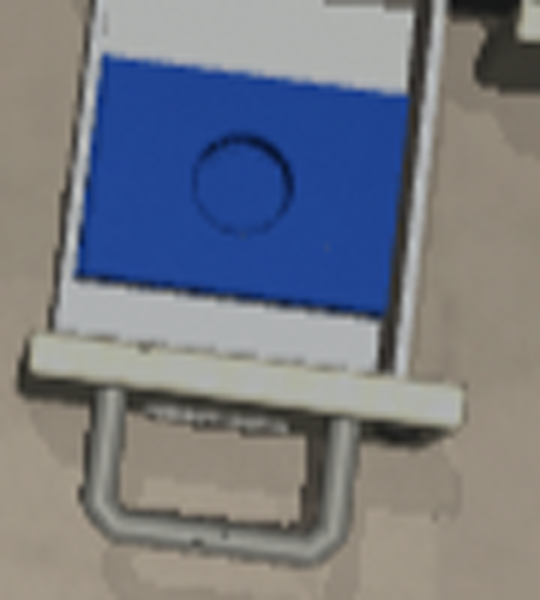

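```bash
python3 -m creep '[[[24,5,10],[0,0,0],50],[[48,11,20],[0,0,0],50],[[48,11,27],[0,0,0],50],[[48,11,27],[0,0,0],50],[[48,11,27],[0,0,0],50]]'; python3 - <<'E'
from h import *
go(.6174,.2821,.018)
p,d=r.camera('side');cv2.imwrite('pics/s3.png',cv2.resize(p[120:400,160:440],None,fx=2,fy=2))
E
```

```text
t: 8.7
tool_pos: [0.6176, 0.2813, 0.1306]
orientation: [2.343, 2.091, 0.002]
ft_force: [0.7, -0.1, -0.2]
finger_gap: 0.05
t 8.7 tcp [0.6176 0.2813 0.1306] f [ 0.69 -0.11 -0.2 ] gap 50.0
shift [  0.8  -0.5 112.6] turn [ 0.002 -0.    -0.002]
```

View pics/s3.png

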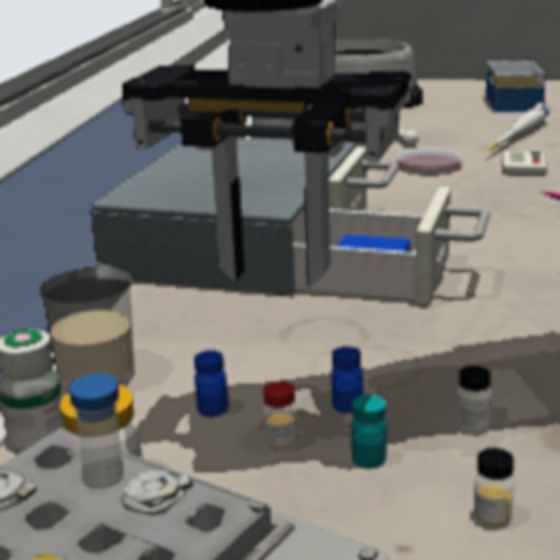

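The open fingers, at crop (230,270) and (317,280), straddle the red vial at (279,415) and sit clear above the decoys. Going down to grasp.

```bash
python3 -m creep '[[[1,0,40],[0,0,0],50],[[1,0,80],[0,0,0],50],[[1,0,102],[0,0,0],50],[[1,0,112],[0,0,0],50],[[1,0,112],[0,0,0],50],[[1,0,112],[0,0,0],36],[[1,0,112],[0,0,0],28],[[1,0,112],[0,0,0],20],[[1,0,112],[0,0,0],20],[[1,0,112],[0,0,0],20]]'; python3 - <<'E'
from h import *
go(.6174,.2821,.018)
E
```

```text
t: 10.0
tool_pos: [0.6183, 0.2825, 0.0192]
orientation: [2.343, 2.091, 0.004]
ft_force: [-0.5, -0.6, 5.4]
finger_gap: 0.0231
t 10.0 tcp [0.6183 0.2825 0.0192] f [-0.48 -0.63  5.43] gap 23.1
shift [-0.5 -0.9  1.2] turn [ 0.003 -0.001 -0.002]
```

```bash
python3 -m creep '[[[0,0,-20],[0,0,0],20],[[0,0,-60],[0,0,0],20],[[0,0,-100],[0,0,0],20],[[0,0,-100],[0,0,0],20]]'; python3 - <<'E'
from h import *
p,d=r.camera('side');cv2.imwrite('pics/s4.png',cv2.resize(p[120:400,160:440],None,fx=2,fy=2));np.save("side4.npy",d);cv2.imwrite("side4raw.png",p)
go(.5885,-.0298,.16)
E
```

```text
t: 10.5
tool_pos: [0.6194, 0.283, 0.1241]
orientation: [2.341, 2.089, 0.013]
ft_force: [-0.4, 0.1, -0.3]
finger_gap: 0.0233
t 10.55 tcp [0.6185 0.2827 0.1215] f [ 0.19  0.52 -0.65] gap 23.3
shift [-313.8    5.8  -39.2] turn [ 0.005 -0.002 -0.002]
```

View pics/s4.png

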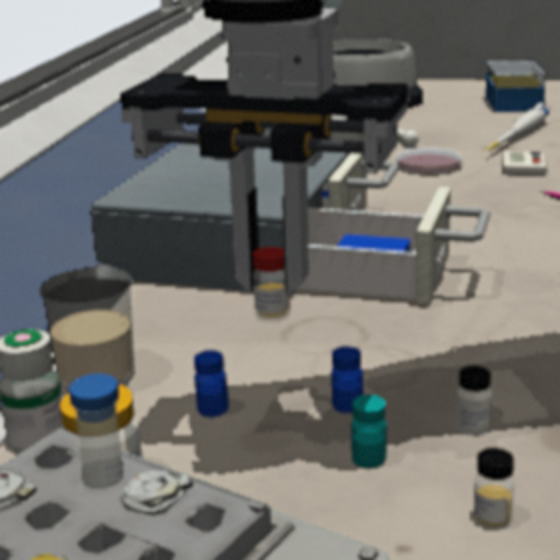

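```bash
python3 - <<'E'
from h import *
for raw,dn in(("pics/side0.png","side0.npy"),("side4raw.png","side4.npy")):
    p=cv2.imread(raw);W=cloud("side",np.load(dn));hsv=cv2.cvtColor(p,cv2.COLOR_BGR2HSV)
    m=((hsv[...,0]<8)|(hsv[...,0]>172))&(hsv[...,1]>140);m[:,:285]=0;m[:,:]&=(np.arange(640)<315);m[:230]=0;m[340:]=0
    n,l,st,c=cv2.connectedComponentsWithStats(m.astype(np.uint8));i=1+np.argmax(st[1:,4]);print(st[i],c[i],np.median(W[l==i],0),W[l==i].max(0),W[l==i].min(0))
E
```

```text
[292 311  15  12 155] [298.96129032 316.37419355] [0.61641118 0.2929391  0.04731527] [0.62774429 0.29903026 0.04955302] [0.60700434 0.27919657 0.03852131]
[286 244  16  11 169] [293.53254438 248.9112426 ] [0.6195289  0.29367569 0.15113844] [0.63138058 0.29902461 0.15439358] [0.60927588 0.2807501  0.14174113]
```

```bash
python3 -m creep '[[[0,0,-35],[0,0,0],20],[[-40,0,-39],[0,0,0],20],[[-80,1,-39],[0,0,0],20],[[-120,2,-39],[0,0,0],20],[[-160,3,-39],[0,0,0],20],[[-200,4,-39],[0,0,0],20],[[-240,5,-39],[0,0,0],20],[[-275,6,-39],[0,0,0],20],[[-300,6,-39],[0,0,0],20],[[-314,6,-39],[0,0,0],20],[[-314,6,-39],[0,0,0],20],[[-314,6,-39],[0,0,0],20]]'; python3 - <<'E'
from h import *
go(.589,-.0298,.054)
E
```

```text
t: 12.05
tool_pos: [0.5887, -0.0292, 0.1597]
orientation: [2.341, 2.091, 0.008]
ft_force: [-0.7, 0.7, 0.1]
finger_gap: 0.0235
t 12.05 tcp [ 0.5887 -0.0292  0.1597] f [-0.67  0.67  0.1 ] gap 23.5
shift [ -0.8  -0.2 105.7] turn [ 0.005 -0.002 -0.001]
```

```bash
python3 -m creep '[[[-1,0,30],[0.005,-0.002,0],20],[[-1,0,60],[0.005,-0.002,0],20],[[-1,0,90],[0.005,-0.002,0],20],[[-1,0,104],[0.005,-0.002,0],20],[[-1,0,104],[0.005,-0.002,0],20]]'; python3 - <<'E'
from h import *
go(.589,-.0298,.034)
p,d=r.camera('side');cv2.imwrite('pics/s5.png',cv2.resize(p[150:300,200:400],None,fx=4,fy=4,interpolation=2))
p,d=r.camera('top');cv2.imwrite('pics/t5.png',cv2.resize(p[200:300,320:420],None,fx=5,fy=5,interpolation=2))
E
```

```text
t: 12.68
tool_pos: [0.589, -0.0295, 0.0553]
orientation: [-2.342, -2.093, 0.001]
ft_force: [0.7, 0.0, 0.4]
finger_gap: 0.0234
t 12.68 tcp [ 0.589  -0.0295  0.0553] f [0.75 0.05 0.39] gap 23.4
shift [-0.3  0.1 21.3] turn [-0.001 -0.    -0.001]
```

View pics/s5.png

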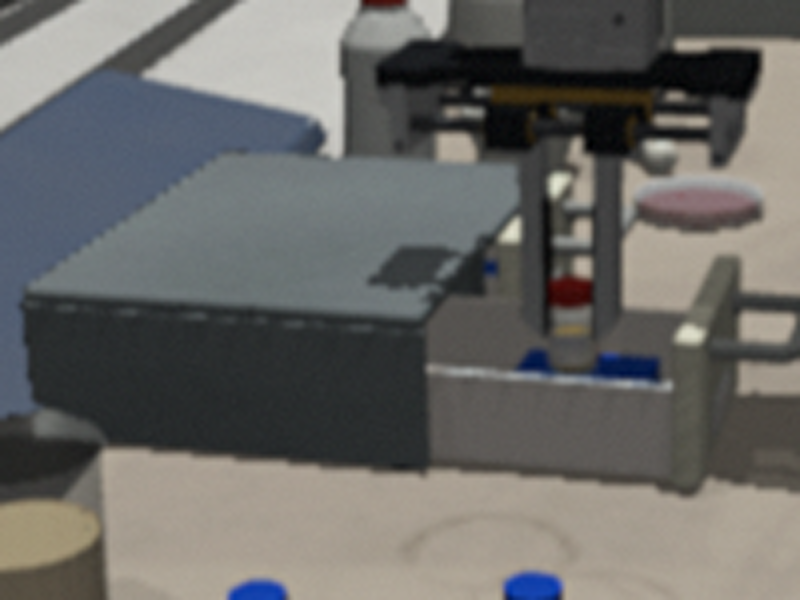

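View pics/t5.png

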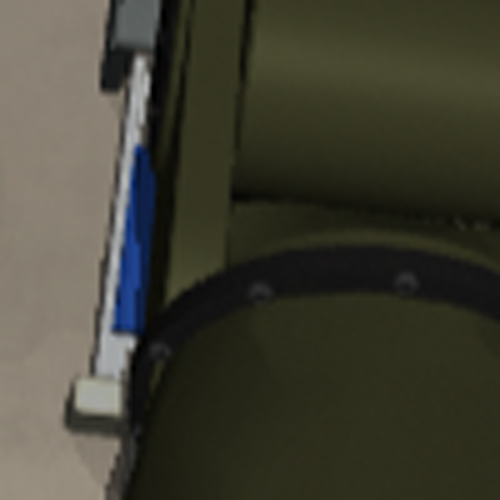

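The side view shows the vial upright just above the rack's pocket, at crop (573,355). Lowering gently while watching the force.

```bash
python3 -m creep '[[[0,0,4],[0,0,0],20],[[0,0,8],[0,0,0],20],[[0,0,11],[0,0,0],20],[[0,0,11],[0,0,0],20]]'; python3 -m creep '[[[0,0,3],[0,0,0],20],[[0,0,6],[0,0,0],20],[[0,0,6],[0,0,0],20]]'
```

```text
t: 13.28
tool_pos: [0.5896, -0.0299, 0.0455]
orientation: [2.342, 2.093, 0.001]
ft_force: [0.7, -0.1, -1.0]
finger_gap: 0.0236
t: 13.65
tool_pos: [0.5895, -0.0299, 0.0392]
orientation: [2.343, 2.093, 0.001]
ft_force: [-0.3, 0.5, 0.4]
finger_gap: 0.0234
```

The vial's underside is now about 6 mm inside the mouth with no force. Continuing to the floor.

```bash
python3 -m creep '[[[0,0,2],[0,0,0],20],[[0,0,4],[0,0,0],20],[[0,0,4],[0,0,0],20]]';python3 -m creep '[[[0,0,1],[0,0,0],20],[[0,0,1],[0,0,0],20]]'
```

```text
t: 14.02
tool_pos: [0.5894, -0.0298, 0.035]
orientation: [2.343, 2.093, 0.0]
ft_force: [0.1, -0.2, -0.4]
finger_gap: 0.0233
t: 14.28
tool_pos: [0.5895, -0.0299, 0.0342]
orientation: [2.343, 2.093, 0.001]
ft_force: [-0.2, 1.2, 1.4]
finger_gap: 0.0232
```

```bash
python3 -m creep '[[[0,0,0],[0,0,0],26],[[0,0,0],[0,0,0],32],[[0,0,0],[0,0,0],42],[[0,0,0],[0,0,0],42],[[0,0,0],[0,0,0],42],[[0,0,0],[0,0,0],42],[[0,0,-25],[0,0,0],42],[[0,0,-60],[0,0,0],42],[[0,0,-110],[0,0,0],42],[[0,-40,-110],[0,0,0],42],[[0,-90,-110],[0,0,0],42],[[0,-120,-110],[0,0,0],42],[[50,-150,-110],[0,0,0],42],[[100,-150,-110],[0,0,0],42],[[150,-150,-110],[0,0,0],42],[[150,-150,-110],[0,0,0],42]]'; python3 - <<'E'
from h import *
go(.4744,-.0187,.13)
p,d=r.camera('side');cv2.imwrite('pics/s6.png',cv2.resize(p[150:300,200:400],None,fx=4,fy=4,interpolation=2))
p,d=r.camera('top');cv2.imwrite('pics/t6.png',cv2.resize(p[200:300,320:420],None,fx=5,fy=5,interpolation=2))
E
```

```text
t: 16.27
tool_pos: [0.4571, 0.1384, 0.1441]
orientation: [2.339, 2.097, 0.001]
ft_force: [-0.6, -0.2, -0.5]
finger_gap: 0.0419
t 16.27 tcp [0.4571 0.1384 0.1441] f [-0.56 -0.18 -0.47] gap 41.9
shift [-154.3   34.3   14. ] turn [ 0.001 -0.     0.003]
```

View pics/s6.png

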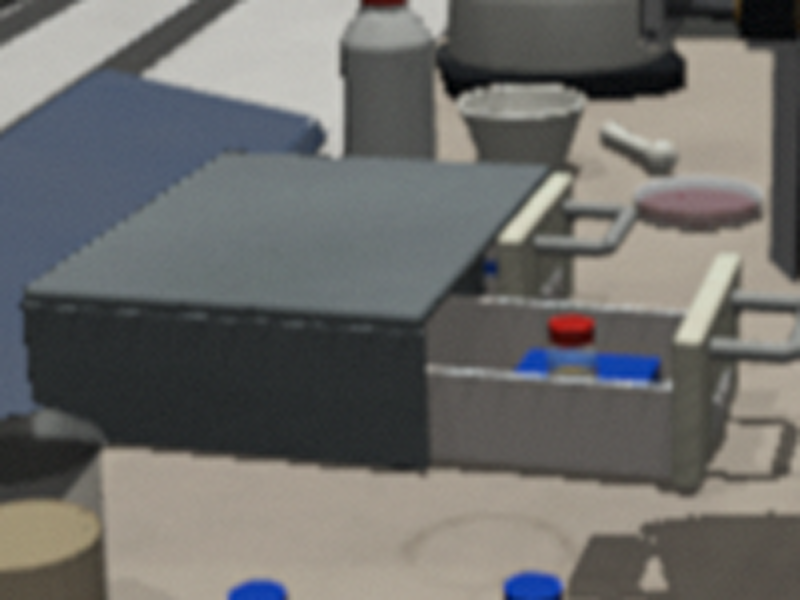

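View pics/t6.png

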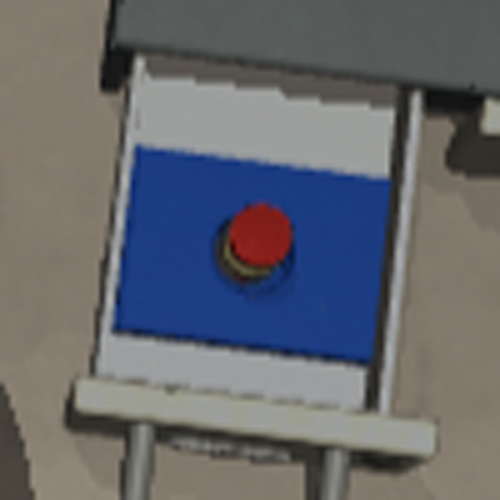

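The vial stands upright in the pocket: top crop (261,234), side crop (572,330). Checking its height and position before shutting.

```bash
python3 - <<'E'
from h import *
u,v=320+(261.5)/5-.5,200+234.5/5-.5
print("vial top if seated",atz("top",u,v,.063))
p,d=r.camera('top');W=cloud('top',d);print(W[int(v)-2:int(v)+3,int(u)-2:int(u)+3].reshape(-1,3).mean(0))
print("pocket",atz("top",369.99,250.4,.027))
b=proj("side",(.5895,-.0299,.063));print("exp side crop",(b-[200,150])*4)
E
```

```text
vial top if seated [ 0.59078729 -0.02877953  0.063     ]
[ 0.59179557 -0.02750588  0.06122994]
pocket [ 0.58912985 -0.02930451  0.027     ]
exp side crop [569.34503837 315.77668552]
```

```bash
python3 -m creep '[[[-50,10,0],[0,0,0],32],[[-100,22,0],[0,0,0],32],[[-140,34,0],[0,0,0],32],[[-154,34,5],[0,0,0],32],[[-154,34,14],[0,0,0],32],[[-154,34,14],[0,0,0],32]]'; python3 -c "
from h import *
go(.4746,-.0187,.047)"
```

```text
t: 17.18
tool_pos: [0.473, -0.0206, 0.1292]
orientation: [-2.342, -2.092, 0.001]
ft_force: [-0.8, -0.3, 0.1]
finger_gap: 0.032
t 17.18 tcp [ 0.473  -0.0206  0.1292] f [-0.76 -0.27  0.13] gap 32.0
shift [ 2.1  1.5 82.2] turn [-0.001 -0.    -0.001]
```

```bash
python3 -m creep '[[[2,1.5,30],[0,0,0],32],[[2,1.5,60],[0,0,0],32],[[2,1.5,78],[0,0,0],32],[[2,1.5,82],[0,0,0],32],[[2,1.5,82],[0,0,0],24],[[2,1.5,82],[0,0,0],18],[[2,1.5,82],[0,0,0],14],[[2,1.5,82],[0,0,0],14]]'; python3 -m creep '[[[0,3,0],[0,0,0],14],[[0,7,0],[0,0,0],14],[[0,13,0],[0,0,0],14],[[0,20,0],[0,0,0],14],[[0,28,0],[0,0,0],14],[[0,36,0],[0,0,0],14],[[0,44,0],[0,0,0],14],[[0,52,0],[0,0,0],14],[[0,60,0],[0,0,0],14],[[0,60,0],[0,0,0],14]]'
```

```text
t: 18.18
tool_pos: [0.4747, -0.0188, 0.0475]
orientation: [-2.342, -2.093, 0.001]
ft_force: [-0.3, 0.2, -0.0]
finger_gap: 0.0142
t: 19.42
tool_pos: [0.535, -0.0256, 0.0474]
orientation: [-2.343, -2.093, -0.0]
ft_force: [0.2, -0.5, 0.1]
finger_gap: 0.0142
```

```bash
python3 -m creep '[[[0,4,0],[0,0,0],14],[[0,10,0],[0,0,0],14],[[0,17,0],[0,0,0],14],[[0,24,0],[0,0,0],14],[[0,31,0],[0,0,0],14],[[0,38,0],[0,0,0],14],[[0,44,0],[0,0,0],14],[[0,49,0],[0,0,0],14],[[0,52,0],[0,0,0],14],[[0,54,0],[0,0,0],14],[[0,54,0],[0,0,0],14]]'; python3 -m creep '[[[0,1,0],[0,0,0],14],[[0,2,0],[0,0,0],14],[[0,3,0],[0,0,0],14]]'; python3 -m creep '[[[0,1,0],[0,0,0],14],[[0,2,0],[0,0,0],14]]'
```

```text
t: 20.8
tool_pos: [0.5888, -0.0317, 0.0474]
orientation: [2.343, 2.093, 0.001]
ft_force: [-1.1, -0.0, -0.4]
finger_gap: 0.0142
t: 21.18
tool_pos: [0.5918, -0.032, 0.0475]
orientation: [2.343, 2.093, 0.001]
ft_force: [-2.6, 0.4, -0.3]
finger_gap: 0.0141
t: 21.42
tool_pos: [0.5939, -0.0323, 0.0475]
orientation: [2.343, 2.093, 0.001]
ft_force: [-2.5, -0.7, -0.4]
finger_gap: 0.014
```

```bash
python3 -m creep '[[[0,0.7,0],[0,0,0],14],[[0,1.4,0],[0,0,0],14]]'; python3 -m creep '[[[0,0.7,0],[0,0,0],14],[[0,1.2,0],[0,0,0],14]]'
```

```text
t: 21.68
tool_pos: [0.5952, -0.0324, 0.0475]
orientation: [-2.343, -2.093, -0.0]
ft_force: [-4.6, 0.3, 0.1]
finger_gap: 0.0139
t: 21.92
tool_pos: [0.5954, -0.0324, 0.0473]
orientation: [-2.341, -2.092, 0.003]
ft_force: [-13.1, 0.6, 6.7]
finger_gap: 0.0141
```

The stop is reached: 13 N with no further travel. Backing off, opening and leaving.

```bash
python3 -m creep '[[[0,-1.5,0],[0,0,0],14],[[0,-1.5,0],[0,0,0],22],[[0,-1.5,0],[0,0,0],30],[[0,-1.5,0],[0,0,0],30],[[0,-1.5,-30],[0,0,0],30],[[0,-1.5,-70],[0,0,0],30],[[0,-1.5,-120],[0,0,0],30],[[40,-40,-130],[0,0,0],30],[[90,-80,-130],[0,0,0],30],[[140,-120,-130],[0,0,0],30],[[190,-140,-130],[0,0,0],30],[[190,-140,-130],[0,0,0],30],[[190,-140,-130],[0,0,0],30],[[190,-140,-130],[0,0,0],30]]'; python3 - <<'E'
from h import *
p,d=r.camera('top');cv2.imwrite('pics/t7.png',p)
a=cv2.imread("pics/top0.png")
cv2.imwrite('pics/cmp.png',np.hstack([cv2.resize(x[90:270,330:510],(400,400),interpolation=2) for x in(a,p)]))
g=lambda x:cv2.cvtColor(x[95:270,335:510],cv2.COLOR_BGR2GRAY).astype(np.float32)
print(cv2.phaseCorrelate(g(a),g(p)))
p,d=r.camera('side');cv2.imwrite('pics/s7.png',p)
E
```

```text
t: 23.68
tool_pos: [0.4784, 0.171, 0.1777]
orientation: [-2.343, -2.09, 0.003]
ft_force: [0.5, -0.2, -1.0]
finger_gap: 0.0299
((-0.005934579124144079, -0.004944226351099701), 0.998381481818211)
```

View pics/cmp.png

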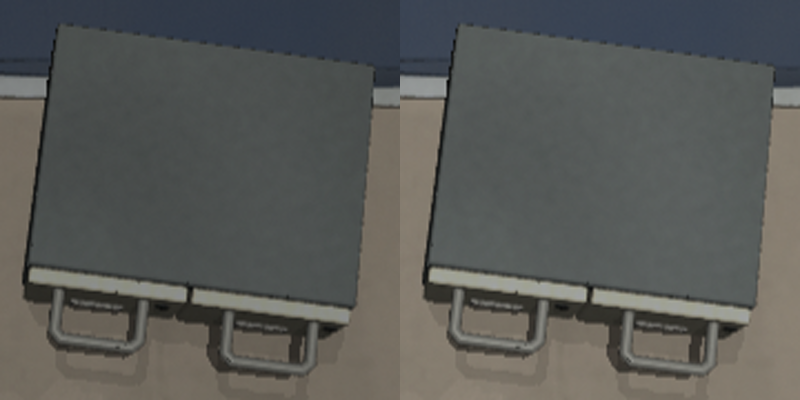

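View pics/s7.png

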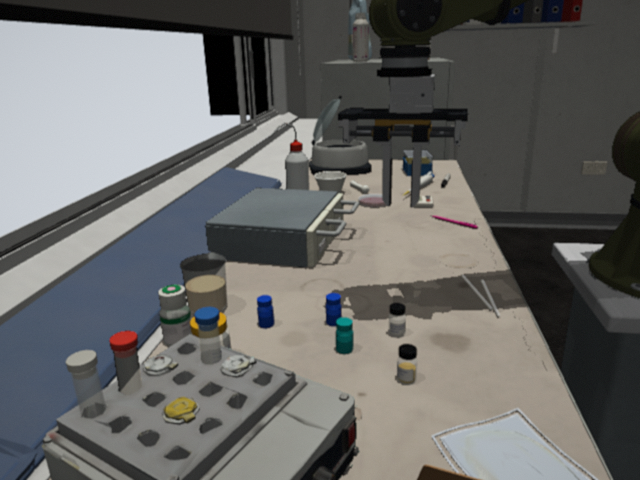

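The drawer is shut and the cabinet matches its starting picture to within about 0.01 px. The black-capped vials and the decoys stand where they were, and the arm is clear of everything. Handing in.

```bash
python3 -c "
from rig import r
print(r.close_job(),r.get_state()['t'])"
```

```text
the job is handed in; nothing more can be done
the job is handed in; nothing more can be done
```

The red-capped vial is standing in the left drawer's pocket and the drawer is shut. I handed the job in at about 24 s; it reports no verdict.

**What I did:** The left drawer was the one that opens. It slid at about 2 N, and I pulled it out about 120 mm. I stood the vial in its pocket, let go, and pushed the drawer shut at about 65 mm/s, slowing near the end, until the stop pushed back with 13 N.

**Last checks:**
- **Vial in the pocket:** Before I shut the drawer, the vial stood upright. Its cap was about 61 mm above the table (63 mm expected) and its centre was within about 2–3 mm of the pocket's. With the drawer shut it can't be seen, so I could not check it again.
- **Cabinet and drawers:** Both drawer fronts and the cabinet match the first picture, with no measurable shift (about 0.01 px).
- **Other things on the bench:** The black-capped vials and the look-alikes look unmoved, and the arm touches nothing.

**Disagreements:**
- The fingers read 23 mm on the 25 mm vial, though the hold was firm and upright.
- `recognise` ranked the turquoise look-alike above the red vial, so I chose by colour.

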